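# Level the camp shelf under hand pressure

## Robot

A 6-joint arm with a two-finger parallel gripper is mounted at the origin on the work surface. World frame = base frame: x ahead of the robot, y to its left, z up, the work surface at z = 0. Lengths are in m, angles in rad, forces in N, time in s.
With the tool pointing down it reaches from about 0.3 to 0.775 m from the base axis. Payload 14.6 kg.
Tool frame: the origin (TCP) lies at the very end of the fingers, on their centre line; the grasp point (between the pads) lies 19 mm behind it; z points along the fingers, y is the line along which they close (so a half turn about z gives the same grasp; the last joint's range is limited). The gripper opens to 94 mm and grips with 3 to 60 N. Pads are 16 mm wide; open, the fingers measure 119 mm over their backs; the gripper's body (75 mm by 177 mm) begins 78 mm behind the grasp point.
Start: joints at [-1.169, 0.3, 1.521, -0, 1.321, -0.067], TCP at [0.248, -0.491, 0.205] pointing down, gripper open.
Joint ranges: [-3.03, 3.03], [-0.79, 2.21], [0.23, 2.52], [-1.04, 4.18], [0, 3.07], [-2.55, 2.55]. Speed limits (rad/s): [2.22, 2.22, 2.57, 3.14, 3.14, 3.14].

## Interface

Orientations are given as [roll, pitch, yaw] about the fixed x, y, z axes, in that order (R = Rz(yaw) Ry(pitch) Rx(roll)).
In Python, from station import ctrl gives the robot as it stands.
- The arm moves only by the shell command python3 -m pendant 'ROWS' [OPENING] [FORCE]. ROWS is JSON, a list of rows, each a list of 2 entries, a list of its own where there are three numbers: the shift along the world's x, y, z in cm, then the turn about the world's z in rad. A call has 1 to 20 rows; each row shifts and turns the commanded pose from where the row before left it; what a row does not reach is not made up. A row lasts 1/12 s, in which the tool goes at most 41.7 mm and 7.16 degrees, less where a joint would pass 70% of its speed; a pose out of reach is approached as far as the arm can. A call is refused whole if a number of a shift passes 4.17 or a number of a turn 0.125, either way. A call with a gripper value outside its range is refused whole. OPENING is the opening, from 0 (shut) to 1 (fully open), set as the call begins (- or left out, the last holds). The fingers move at their own pace and stop on an object; FORCE is the grip in N (left out, the last holds). Time passes only in rows, so rows that do not move let the fingers close. It gives the time, the measured TCP pose, the force, the opening and the grip force at its end, in the units of the state.
- ctrl.get_obs(): the state, without advancing time (a new reading comes with each control period).
- ctrl.camera(name): name is "scene" or "top" or "wrist"; returns a dict with "color" (480x640x3 uint8, red, green, blue), "intrinsics" (3x3 intrinsics, pixels), "camera_from_world" (4x4, takes a point from world to camera coordinates). Camera axes: x right, y down, z forward; pixel columns grow to the right and rows downward; lengths in m; the calibration is good to about 2 mm. A picture is of the moment at which its call begins. There is no depth.
- ctrl.hand_in(): hands the job in; it is judged then, once.
The state is a dict: "time_s": time; "qpos": joint angles; "joint_vel": joint speeds; "tau": joint torques, N m; "ee_pos": TCP position; "eef_rot": TCP orientation; "force": force on the tool from outside, world axes, zero at the start; "moment": the same for the moment, N m; "grip_width": finger opening in m; "grip_force": force on a finger pad.
Only numpy, scipy, OpenCV 4.12 (cv2) and the standard library are available. Lean on these libraries where they do the work, as an engineer would, in place of code of your own. Each camera call takes 0.05 s, during which the arm holds its last target. There are 200 camera calls.

## Task

Stand the spirit level on the little slatted shelf, lengthwise along it and about in the middle, and turn the black winged handle of its levelling foot until the bubble is centred between the two rings while the level is pressed firmly down, so that the sprung shelf sits all the way down. Finish while still pressing: do not let go or lift off, keep the level pressed down on the shelf with the bubble centred. Leave the other things on the table where they are.

Things in the scene. Friction and masses are not known exactly. Their poses are not given: they have to be found in the camera images.
- level_mid (a point): centre of the vial of the loose aluminium spirit level, a solid bar 200 mm long (this frame's y), 24 mm wide (x), 38 mm high (z, up), 0.2 to 0.31 kg. The point is at mid-length, 28.5 mm above the underside. The vial window is the middle 84 mm of the top half. Grip it anywhere across the 24 mm; press its top, best 45 to 90 mm from the middle. It starts on the table left of the shelf.
- bubble (a point): the white bubble in the vial, 17 mm long. Its offset along y of level_mid is the reading: 0 is centred between the two black rings, 19 mm apart. It runs to the higher end, 0.35 mm for each milliradian of slope, stops at 26 mm, and takes about a second to settle.
- shelf_mid (a point): centre of the top of the stand's shelf: four wooden slats, 138 mm wide (this frame's x), 262 mm long (y), about 60 to 80 mm above the table; z is its normal. It is hinged 140 mm from this point at the +y end; the levelling foot carries the -y end, 172 mm from this point. Pressed down, its foot end is at first always too low, by 15 to 67 mrad.
- shelf (a joint): how far the sprung shelf is pressed down on its frame, rad: 0 up on its spring (also with the level merely lying on it), 0.022 fully down. To bring it down press the level with 6 N at mid-shelf or 4 to 5 N 50 mm nearer the foot; 8 to 15 N is good. This lowers the foot end by 22 mrad: only the bubble seen while pressed counts.
- foot (a joint): angle of the levelling foot's handle, rad, 0 to 3.6, growing clockwise seen from above; each rad raises the foot end of the shelf by 25 mrad. It takes about 0.1 N m and stays where it is left. Where it must end, between about 1.0 and 2.8, differs each time.
- foot_grip (a point): grip point of the foot's black winged handle, an upright plate 52 mm long (this frame's x, turning with the handle), 12 mm thick (y), 36 mm high. The point is on the foot's upright axis, 14 mm below the handle's top, 138 mm above the table; a 26 mm wide boss begins 28 mm below the point. Grip across the 12 mm and turn about the vertical. The handle does not rise or sink.
- bowl: small white bowl, 90 mm across, 45 mm high, origin under its centre; fixed bystander
- pens: white square pen basket, 85 mm wide, with four pens up to 145 mm high, origin under its centre; loose bystander
- jar: amber sweet jar, 72 mm across, 100 mm high, origin under its centre; loose bystander
- tin: flat white tin, 60 x 95 x 22 mm, origin under its centre; loose bystander
- driver: screwdriver lying on the table; loose bystander

How it is judged:
By the outcome, as a careful person would: the job done as asked, in the order asked, and still so for the second after the job is handed in, while the arm keeps its last pose, push and grip.
It also fails if it takes over 72 s, if anything falls off the work surface, if the arm or the gripper's body presses on something with over 40 N, if the wrist force passes 120 N, or if a joint passes its speed limit or range.

## Working session

There is one attempt and no reset: what is moved stays moved. The work goes in short steps, Python scripts to look and compute and a shell command to move; the robot and the scene stay as the last step left them, time stands still between calls to the robot, and variables do not carry over. Pictures are saved under pics/ and viewed, at most 10 in all, crops included, and the job is handed in when it is done.

```bash
ls; mkdir -p pics; cat > h.py <<'E'
import numpy as np,cv2
from station import ctrl
def cam(n):
    c=ctrl.camera(n); return c["color"][:,:,::-1].copy(),np.array(c["intrinsics"]),np.array(c["camera_from_world"])
def ray(K,T,u,v):
    d=np.linalg.inv(K)@[u,v,1]; R=T[:3,:3]; return -R.T@T[:3,3],R.T@d
def onz(K,T,u,v,z):
    o,d=ray(K,T,u,v); return o+d*(z-o[2])/d[2]
def proj(K,T,p):
    q=K@(T[:3,:3]@np.array(p)+T[:3,3]); return q[:2]/q[2]
E
python3 - <<'E'
from h import *
for n in("top","scene","wrist"):
    im,K,T=cam(n); cv2.imwrite(f"pics/{n}0.png",im); np.savez(f"pics/{n}0.npz",im=im,K=K,T=T)
    print(n,K[0,0],(-T[:3,:3].T@T[:3,3]).round(3),T[:3,:3].round(2).tolist())
print(ctrl.get_obs())
E
```

```text
pics
top 562.2287051640642 [ 0.31  -0.017  1.652] [[0.0, -1.0, -0.02], [-0.99, 0.0, -0.16], [0.16, 0.02, -0.99]]
scene 572.4364133496128 [ 1.846 -0.391  0.99 ] [[0.31, 0.95, -0.02], [0.51, -0.19, -0.84], [-0.8, 0.25, -0.55]]
wrist 364.3480876159128 [ 0.32  -0.453  0.385] [[0.45, -0.89, -0.0], [-0.86, -0.44, 0.28], [-0.25, -0.12, -0.96]]
{'time_s': 0.15, 'qpos': array([-1.16858844e+00,  3.00318860e-01,  1.52142295e+00,  1.55104673e-05,
        1.32069013e+00, -6.65780128e-02]), 'joint_vel': array([ 0.00076391, -0.00220435, -0.00226098,  0.00126264,  0.00087854,
       -0.00058649]), 'tau': array([ 1.68105005e-03, -5.31958187e+01, -3.52814591e+01,  7.09068007e-02,
        2.36517750e-02, -6.06913432e-05]), 'ee_pos': array([ 0.24842869, -0.49048223,  0.20503673]), 'eef_rot': array([-3.14075622e+00, -7.08283189e-05,  4.68782026e-01]), 'force': array([ 0.07283427,  0.60406735, -0.32517283]), 'moment': array([0.06136908, 0.04877325, 0.02936845]), 'grip_force': 0.0, 'grip_width': 0.09424921049763943}
```

View pics/top0.png

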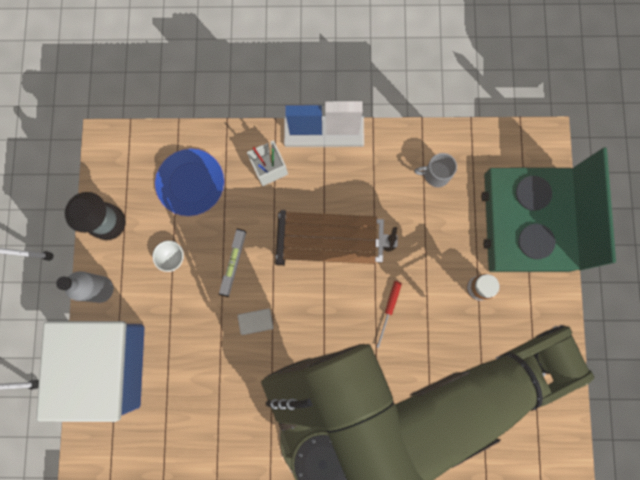

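View pics/scene0.png

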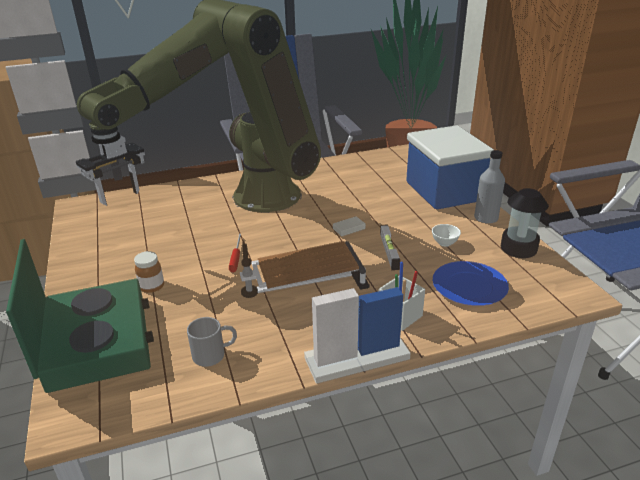

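The top view shows the level at about (232,262), the shelf spanning (285–380, 238) and the foot handle near (392,238). The hinge is at the left, which is +y. I'll enlarge this to measure it.

```bash
python3 - <<'E'
from h import *
d=np.load("pics/top0.npz");im,K,T=d['im'],d['K'],d['T']
c=im[200:310,210:410]; cv2.imwrite("pics/c1.png",cv2.resize(c,None,fx=4,fy=4,interpolation=cv2.INTER_CUBIC))
hsv=cv2.cvtColor(im,cv2.COLOR_BGR2HSV)
# level: grey (low sat) or green in region
m=((hsv[...,1]<70)|((hsv[...,0]>28)&(hsv[...,0]<80)&(hsv[...,1]>60))).astype(np.uint8)
r=np.zeros_like(m); r[225:300,215:250]=1; m*=r
n,l,s,ce=cv2.connectedComponentsWithStats(m)
i=1+np.argmax(s[1:,4]); ys,xs=np.where(l==i)
rect=cv2.minAreaRect(np.c_[xs,ys].astype(np.float32)); print(rect)
for p in cv2.boxPoints(rect): print(p,onz(K,T,*p,0.038).round(4))
print("mid",onz(K,T,*rect[0],0.038))
# shelf brown
for (u,v) in [(280,238),(378,238),(392,238)]: print(u,v,onz(K,T,u,v,.07).round(3),onz(K,T,u,v,.15).round(3))
E
```

```text
((232.1422882080078, 262.3115234375), (11.840282440185547, 68.41051483154297), 15.255118370056152)
[217.43076 293.75385] [0.4039 0.3036 0.038 ]
[235.43076 227.75383] [0.5963 0.2566 0.038 ]
[246.85382 230.8692 ] [0.587 0.223 0.038]
[228.85382 296.8692 ] [0.395  0.2705 0.038 ]
mid [0.49467868 0.26363807 0.038     ]
280 238 [0.561 0.123 0.07 ] [0.548 0.116 0.15 ]
378 238 [ 0.56  -0.156  0.07 ] [ 0.548 -0.149  0.15 ]
392 238 [ 0.56  -0.196  0.07 ] [ 0.548 -0.187  0.15 ]
```

View pics/c1.png

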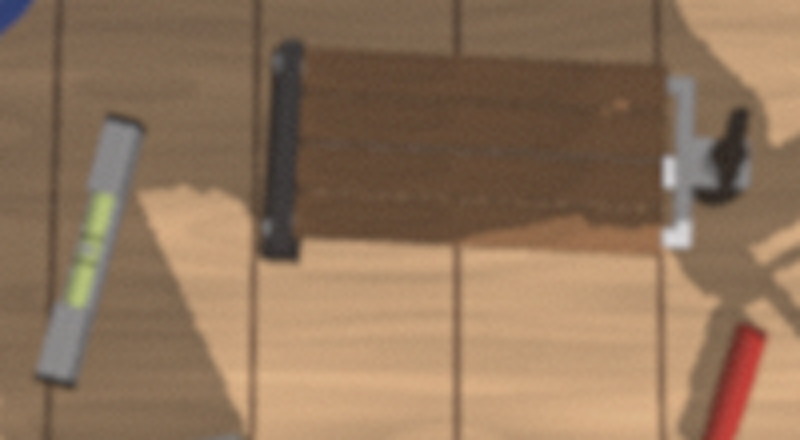

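The crop shows the shelf corners at about px (285,212), (284,259), (377,217) and (376,263). The level points mostly along world x, and the handle is near (390,238). I'll move above the level (tool yaw about -0.24) and work out the shelf in the meantime.

```bash
python3 -m pendant '[[[1.23,3.76,0],-0.0355],[[1.23,3.76,0],-0.0355],[[1.23,3.76,0],-0.0355],[[1.23,3.76,0],-0.0355],[[1.23,3.76,0],-0.0355],[[1.23,3.76,0],-0.0355],[[1.23,3.76,0],-0.0355],[[1.23,3.76,0],-0.0355],[[1.23,3.76,0],-0.0355],[[1.23,3.76,0],-0.0355],[[1.23,3.76,0],-0.0355],[[1.23,3.76,0],-0.0355],[[1.23,3.76,0],-0.0355],[[1.23,3.76,0],-0.0355],[[1.23,3.76,0],-0.0355],[[1.23,3.76,0],-0.0355],[[1.23,3.76,0],-0.0355],[[1.23,3.76,0],-0.0355],[[1.23,3.76,0],-0.0355],[[1.23,3.76,0],-0.0355]]' 1 30
python3 -m pendant '[[[0,0,0],0],[[0,0,0],0],[[0,0,0],0]]'
python3 - <<'E'
from h import *
d=np.load("pics/top0.npz");im,K,T=d['im'],d['K'],d['T']
for z in(.06,.07,.08):
    P=[onz(K,T,*p,z)[:2] for p in[(285,212),(284.3,259.3),(376.8,217),(376.3,263)]]
    a,b=(P[0]+P[1])/2,(P[2]+P[3])/2; print(z,np.round(P,3).tolist(),"mid",(a+b)/2,"len",np.linalg.norm(a-b),"wid",np.linalg.norm(P[0]-P[1]),"dir",np.arctan2(*(a-b)[::-1]))
im,K,T=cam("wrist"); cv2.imwrite("pics/w1.png",im); np.savez("pics/w1.npz",im=im,K=K,T=T)
print(ctrl.get_obs()["ee_pos"],ctrl.get_obs()["eef_rot"])
E
```

```text
time_s: 1.82
ee_pos: [0.4946, 0.2635, 0.2052]
eef_rot: [3.141, 0.0, -0.243]
force: [0.5, -1.2, -0.1]
grip_width: 0.0941
grip_force: 0.0
time_s: 2.07
ee_pos: [0.4942, 0.2609, 0.205]
eef_rot: [3.141, 0.001, -0.241]
force: [-0.2, 0.2, 0.2]
grip_width: 0.0938
grip_force: 0.0
0.06 [[0.638, 0.11], [0.501, 0.111], [0.623, -0.155], [0.49, -0.151]] mid [ 0.56307482 -0.02115475] len 0.2637361192391823 wid 0.13766722022135644 dir 1.5215713551327903
0.07 [[0.636, 0.11], [0.5, 0.11], [0.621, -0.154], [0.489, -0.15]] mid [ 0.56148511 -0.02112891] len 0.2620797591586379 wid 0.13680261931408605 dir 1.52157135513279
0.08 [[0.634, 0.109], [0.498, 0.109], [0.619, -0.153], [0.488, -0.15]] mid [ 0.5598954  -0.02110307] len 0.2604233990780936 wid 0.13593801840681563 dir 1.5215713551327898
[0.49428987 0.26050745 0.20537517] [ 3.14123721e+00  2.50477859e-04 -2.41421297e-01]
```

View pics/w1.png

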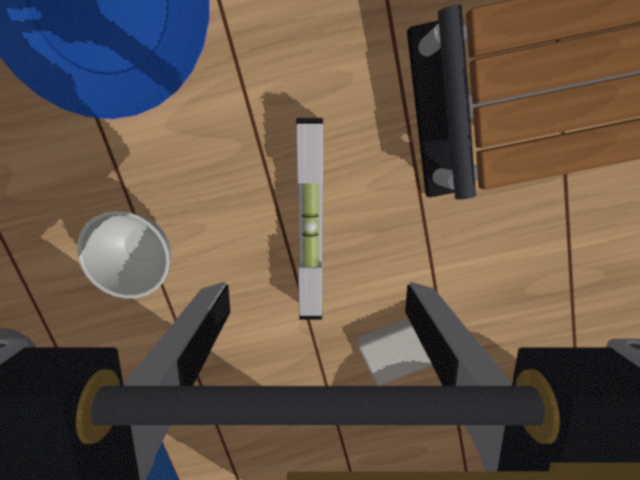

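The wrist view shows the level running from (310,120) to (311,318). It is aligned with the tool, so I'll compute its centre.

```bash
python3 - <<'E'
from h import *
d=np.load("pics/w1.npz");K,T=d['K'],d['T']
a,b=onz(K,T,310.0,118.5,.038),onz(K,T,310.8,317.5,.038)
print(a,b,(a+b)/2,np.linalg.norm(a-b),np.arctan2(*(a-b)[1::-1]))
print([onz(K,T,u,v,.038).round(4).tolist() for u,v in((297,150),(323,150),(299,295),(322,295))])
E
```

```text
[0.59267826 0.24480636 0.038     ] [0.40072554 0.29202936 0.038     ] [0.4967019  0.26841786 0.038     ] 0.19767614451164142 -0.2412233316129378
[[0.5689, 0.2631, 0.038], [0.5632, 0.2398, 0.038], [0.4285, 0.2976, 0.038], [0.4228, 0.2746, 0.038]]
```

```bash
python3 -m pendant '[[[0.25,0.7,-3],0],[[0,0,-3.6],0],[[0,0,-3.6],0],[[0,0,-3.6],0],[[0,0,-2.6],0],[[0,0,-1.8],0],[[0,0,-1.0],0],[[0,0,-0.4],0],[[0,0,0],0],[[0,0,0],0]]' 
python3 -m pendant '[[[0,0,0],0],[[0,0,0],0],[[0,0,0],0],[[0,0,0],0],[[0,0,0],0],[[0,0,0],0],[[0,0,0],0],[[0,0,0],0]]' 0 30
```

```text
time_s: 2.95
ee_pos: [0.4977, 0.2683, 0.0108]
eef_rot: [-3.14, -0.001, -0.242]
force: [-0.1, -0.1, -0.3]
grip_width: 0.0944
grip_force: 0.0
time_s: 3.62
ee_pos: [0.497, 0.2684, 0.0094]
eef_rot: [3.142, 0.0, -0.241]
force: [-1.0, -0.2, 0.3]
grip_width: 0.0442
grip_force: 0.0
```

```bash
python3 -m pendant '[[[0,0,0],0],[[0,0,0],0],[[0,0,0],0],[[0,0,0],0],[[0,0,0],0],[[0,0,0],0]]' 
python3 -m pendant '[[[0,0,1],0],[[0,0,2.5],0],[[0,0,3],0],[[0,0,3],0],[[0,0,3],0],[[0,0,2.5],0],[[0,0,0],0]]'
```

```text
time_s: 4.12
ee_pos: [0.497, 0.2683, 0.0094]
eef_rot: [3.142, -0.0, -0.241]
force: [0.3, -0.7, 0.3]
grip_width: 0.0238
grip_force: 30.0
time_s: 4.7
ee_pos: [0.4986, 0.2691, 0.1654]
eef_rot: [-3.137, -0.006, -0.241]
force: [0.5, 0.4, -1.3]
grip_width: 0.024
grip_force: 30.0
```

```bash
python3 -m pendant '[[[0.43,-1.93,0],0.1175],[[0.43,-1.93,0],0.1175],[[0.43,-1.93,0],0.1175],[[0.43,-1.93,0],0.1175],[[0.43,-1.93,0],0.1175],[[0.43,-1.93,0],0.1175],[[0.43,-1.93,0],0.1175],[[0.43,-1.93,0],0.1175],[[0.43,-1.93,0],0.1175],[[0.43,-1.93,0],0.1175],[[0.43,-1.93,0],0.1175],[[0.43,-1.93,0],0.1175],[[0.43,-1.93,0],0.1175],[[0.43,-1.93,0],0.1175],[[0.43,-1.93,0],0.1175],[[0,0,0],0],[[0,0,0],0],[[0,0,0],0],[[0,0,0],0]]'
python3 - <<'E'
from h import *
im,K,T=cam("wrist"); cv2.imwrite("pics/w2.png",im); np.savez("pics/w2.npz",im=im,K=K,T=T)
E
```

```text
time_s: 6.28
ee_pos: [0.5612, -0.0204, 0.1592]
eef_rot: [-3.141, -0.0, 1.52]
force: [-0.8, 0.5, -3.1]
grip_width: 0.0233
grip_force: 30.0
```

View pics/w2.png

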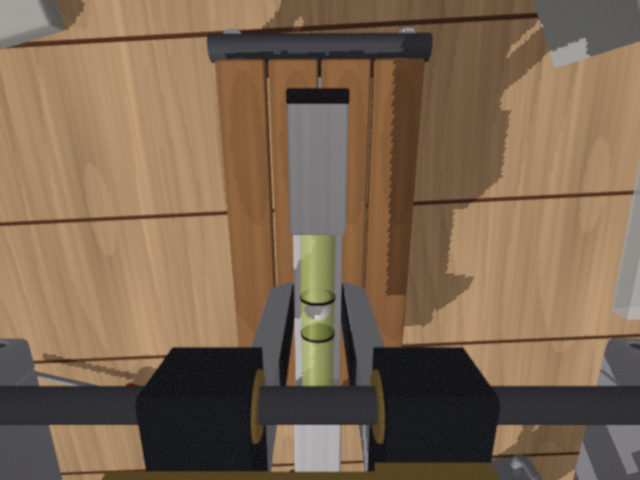

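The wrist view shows the level (x≈318) centred across the shelf (216–424 at the hinge), with the bubble centred in the air. I'll lower it gently.

```bash
python3 -m pendant '[[[0,0,-2],0],[[0,0,-2],0],[[0,0,-1.5],0],[[0,0,-0.7],0],[[0,0,-0.3],0],[[0,0,-0.2],0],[[0,0,0],0]]'
for i in 1 2; do python3 -m pendant '[[[0,0,-0.15],0],[[0,0,-0.15],0],[[0,0,0],0]]'; done
```

```text
time_s: 6.92
ee_pos: [0.5618, -0.021, 0.0929]
eef_rot: [3.141, 0.0, 1.521]
force: [0.2, 0.2, -2.6]
grip_width: 0.0238
grip_force: 30.0
time_s: 7.17
ee_pos: [0.5616, -0.0212, 0.0896]
eef_rot: [3.141, -0.0, 1.521]
force: [-0.1, -0.2, -2.3]
grip_width: 0.0235
grip_force: 30.0
time_s: 7.42
ee_pos: [0.5614, -0.0212, 0.0862]
eef_rot: [-3.141, -0.0, 1.521]
force: [-0.7, 0.8, -2.5]
grip_width: 0.024
grip_force: 30.0
```

```bash
for i in 1 2 3; do python3 -m pendant '[[[0,0,-0.15],0],[[0,0,-0.15],0],[[0,0,0],0]]' | egrep 'ee_pos|force:'; done
```

```text
ee_pos: [0.5616, -0.0213, 0.0835]
force: [0.2, -1.6, 1.0]
grip_force: 30.0
ee_pos: [0.5618, -0.0214, 0.0807]
force: [0.7, -2.2, 6.1]
grip_force: 30.0
ee_pos: [0.5619, -0.0217, 0.078]
force: [-1.4, -5.2, 8.1]
grip_force: 30.0
```

```bash
python3 -m pendant '[[[0,0,0.2],0],[[0,0,0],0]]' | egrep 'ee_pos|force:'; python3 -m pendant '[[[0,0,0],0],[[0,0,0],0],[[0,0,0],0],[[0,0,0],0],[[0,0,0],0],[[0,0,0],0]]' 0.6
python3 -m pendant '[[[0,0,1.5],0],[[0,0,2.5],0],[[0,0,2.5],0],[[0,0,2.0],0],[[0,0,0],0],[[0,0,0],0],[[0,0,0],0]]' 0 10
python3 - <<'E'
from h import *
im,K,T=cam("wrist"); cv2.imwrite("pics/w3.png",im); np.savez("pics/w3.npz",im=im,K=K,T=T)
E
```

```text
ee_pos: [0.5617, -0.0213, 0.0798]
force: [-0.1, -0.8, 1.4]
grip_force: 30.0
time_s: 8.83
ee_pos: [0.5614, -0.0211, 0.0794]
eef_rot: [-3.141, -0.0, 1.521]
force: [-0.1, 0.4, -0.8]
grip_width: 0.0558
grip_force: 0.0
time_s: 9.42
ee_pos: [0.561, -0.0211, 0.1634]
eef_rot: [-3.14, -0.0, 1.521]
force: [-0.2, 0.7, 0.1]
grip_width: 0.0135
grip_force: 0.0
```

View pics/w3.png

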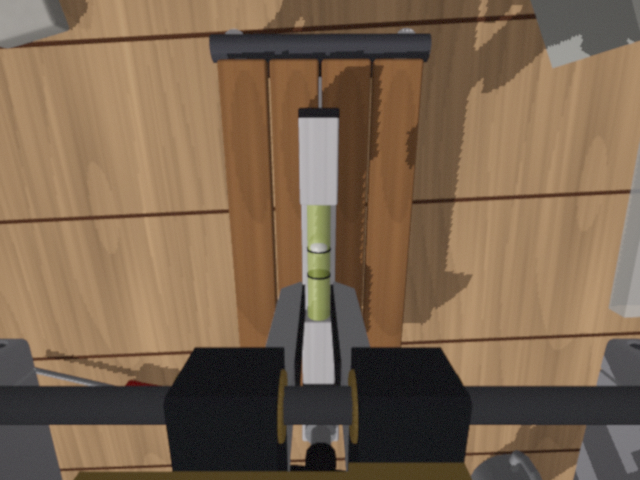

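The level stands on the middle of the shelf. The rings are at (319,250) and (319,274), and the bubble is displaced towards the hinge at (319,247). Next I'll press at about 65 mm footward and read it.

```bash
python3 -m pendant '[[[-0.1,-2,0],0],[[-0.1,-2.5,0],0],[[-0.1,-2,-1],0],[[0,0,-2],0],[[0,0,-1],0],[[0,0,-0.5],0],[[0,0,0],0]]' | egrep 'ee_pos|force:'
python3 -m pendant '[[[0,0,-0.3],0],[[0,0,-0.2],0],[[0,0,0],0]]' | egrep 'ee_pos|force:'
python3 -m pendant '[[[0,0,-0.2],0],[[0,0,-0.1],0],[[0,0,0],0]]' | egrep 'ee_pos|force:'
```

```text
ee_pos: [0.5579, -0.0855, 0.1179]
force: [-0.9, 1.5, -0.1]
grip_force: 0.0
ee_pos: [0.5586, -0.0858, 0.1146]
force: [-0.1, 0.3, -0.1]
grip_force: 0.0
ee_pos: [0.5585, -0.0861, 0.1114]
force: [-0.1, 0.4, -0.6]
grip_force: 0.0
```

```bash
for i in 1 2 3; do python3 -m pendant '[[[0,0,-0.2],0],[[0,0,-0.1],0],[[0,0,0],0]]' | egrep 'ee_pos|force:'; done
```

```text
ee_pos: [0.5584, -0.0862, 0.1082]
force: [-0.3, 0.8, 0.1]
grip_force: 0.0
ee_pos: [0.5586, -0.0864, 0.1055]
force: [-0.9, -2.0, 3.2]
grip_force: 1.7
ee_pos: [0.5589, -0.0865, 0.1031]
force: [-2.6, -3.5, 9.4]
grip_force: 4.6
```

```bash
python3 -m pendant '[[[0,0,-0.1],0],[[0,0,0],0],[[0,0,0],0],[[0,0,0],0],[[0,0,0],0],[[0,0,0],0],[[0,0,0],0],[[0,0,0],0],[[0,0,0],0],[[0,0,0],0],[[0,0,0],0],[[0,0,0],0],[[0,0,0],0],[[0,0,0],0],[[0,0,0],0],[[0,0,0],0]]' | egrep 'ee_pos|force:'
python3 - <<'E'
from h import *
im,K,T=cam("wrist"); np.savez("pics/w4.npz",im=im,K=K,T=T)
c=im[60:400,240:400]; cv2.imwrite("pics/w4.png",cv2.resize(np.rot90(c),(800,376),interpolation=cv2.INTER_CUBIC))
E
```

```text
ee_pos: [0.559, -0.0866, 0.1027]
force: [-2.6, -3.7, 13.8]
grip_force: 6.9
```

View pics/w4.png

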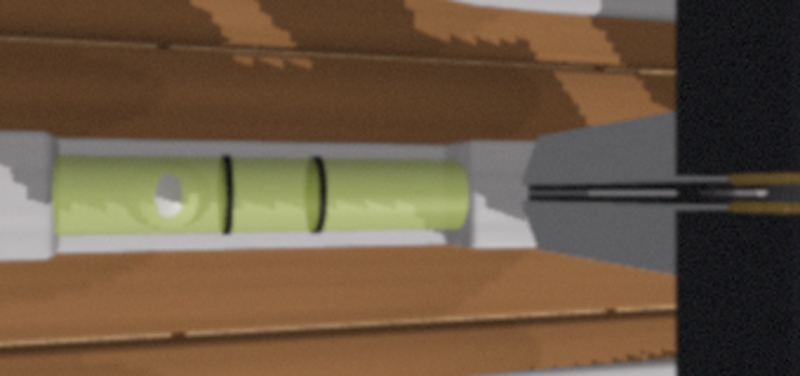

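The bubble centre is at display x≈170 and the ring midpoint at 274, with 92 px for 19 mm. That gives about 21.5 mm, or 61 mrad, or roughly 2.4 rad of foot turn. I'll lift off, move over the handle at yaw ≈2.79 and measure it.

```bash
python3 -m pendant '[[[0,0,0.5],0],[[0,0,1.5],0],[[0,0,3],0.02],[[0,0,3],0.1],[[0,0,3],0.115],[[0,0,1.5],0.115],[[-0.1,-1.8,0],0.115],[[-0.1,-1.8,0],0.115],[[-0.1,-1.8,0],0.115],[[-0.1,-1.8,0],0.115],[[-0.1,-1.8,0],0.115],[[-0.1,-1.6,0],0.115],[[0,0,0],0.115],[[0,0,0],0.115],[[0,0,0],0],[[0,0,0],0],[[0,0,0],0]]' 0.45 20
python3 - <<'E'
from h import *
im,K,T=cam("wrist"); np.savez("pics/w5.npz",im=im,K=K,T=T)
cv2.imwrite("pics/w5.png",im); print(proj(K,T,[.553,-.193,.152]))
E
```

```text
time_s: 14.1
ee_pos: [0.5525, -0.1919, 0.2263]
eef_rot: [3.141, -0.0, 2.788]
force: [0.3, 0.3, 0.2]
grip_width: 0.0425
grip_force: 0.0
[314.25298104 257.64867294]
```

View pics/w5.png

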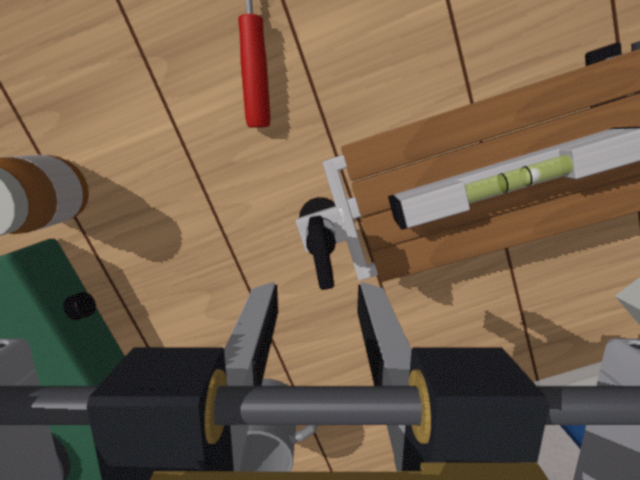

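The handle's top runs from about (316,218) to (326,288). I'll check that against its 52 mm length.

```bash
python3 - <<'E'
from h import *
d=np.load("pics/w5.npz");im,K,T=d['im'],d['K'],d['T']
g=im.max(2); m=((g<60)).astype(np.uint8); r=np.zeros_like(m); r[190:300,290:345]=1; m*=r
for v in range(195,296,6):
    xs=np.where(m[v])[0]; print(v,(xs.min(),xs.max(),len(xs)) if len(xs) else None,end=' ')
print()
a,b=onz(K,T,317,219,.152),onz(K,T,326,288,.152)
print(a,b,(a+b)/2,np.linalg.norm(a-b),np.arctan2(*(a-b)[1::-1]))
cv2.imwrite("pics/w5c.png",cv2.resize(im[180:310,260:390],None,fx=4.5,fy=4.5,interpolation=cv2.INTER_CUBIC))
E
```

```text
195 None 201 (np.int64(309), np.int64(331), 23) 207 (np.int64(303), np.int64(328), 26) 213 (np.int64(300), np.int64(309), 10) 219 (np.int64(310), np.int64(322), 13) 225 (np.int64(309), np.int64(323), 15) 231 (np.int64(309), np.int64(331), 23) 237 (np.int64(307), np.int64(334), 28) 243 (np.int64(307), np.int64(334), 28) 249 (np.int64(308), np.int64(333), 26) 255 (np.int64(314), np.int64(328), 15) 261 (np.int64(315), np.int64(329), 15) 267 (np.int64(316), np.int64(330), 15) 273 (np.int64(317), np.int64(331), 15) 279 (np.int64(318), np.int64(332), 15) 285 (np.int64(320), np.int64(332), 13) 291 None 
[ 0.52662964 -0.18112458  0.152     ] [ 0.57848162 -0.1930533   0.152     ] [ 0.55255563 -0.18708894  0.152     ] 0.05320641155513046 2.915473580567336
```

View pics/w5c.png

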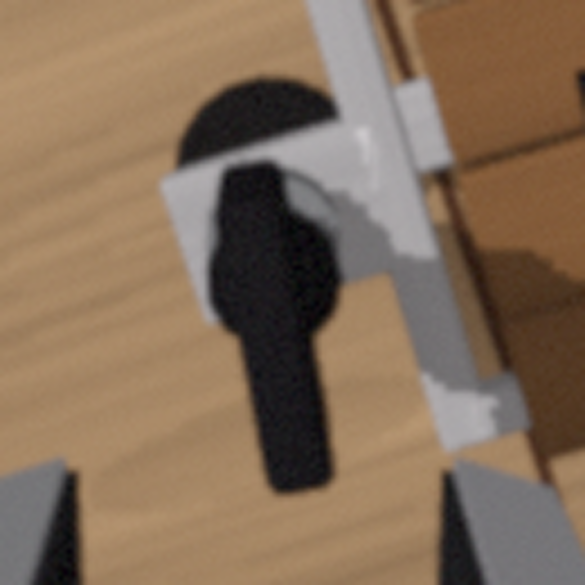

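Handle: centre about (0.5525,-0.1875), long axis at yaw 2.915, length 53 mm, which is close to the expected 52. I'll descend and grip.

```bash
python3 -m pendant '[[[0,0.44,0],0.124],[[0,0,-2],0],[[0,0,-3],0],[[0,0,-3],0],[[0,0,-1.7],0],[[0,0,-0.7],0],[[0,0,-0.3],0],[[0,0,0],0],[[0,0,0],0]]' | egrep 'ee_pos|rot|force:'
python3 -m pendant '[[[0,0,0],0],[[0,0,0],0],[[0,0,0],0],[[0,0,0],0],[[0,0,0],0],[[0,0,0],0],[[0,0,0],0],[[0,0,0],0]]' 0 40
```

```text
ee_pos: [0.5531, -0.1879, 0.1208]
eef_rot: [-3.141, 0.002, 2.915]
force: [1.0, -0.5, -0.5]
grip_force: 0.0
time_s: 15.57
ee_pos: [0.5521, -0.1891, 0.1198]
eef_rot: [-3.139, 0.0, 2.915]
force: [-3.8, -7.9, 2.1]
grip_width: 0.0115
grip_force: 40.0
```

```bash
python3 -m pendant '[[[0,-0.15,0],0],[[0,0,0],0]]' | egrep 'ee_pos|rot|force:'
python3 -m pendant '[[[0,0,0],-0.12],[[0,0,0],-0.12],[[0,0,0],-0.12],[[0,0,0],-0.12],[[0,0,0],-0.12],[[0,0,0],-0.12],[[0,0,0],-0.12],[[0,0,0],-0.12],[[0,0,0],-0.12],[[0,0,0],-0.12]]'
```

```text
ee_pos: [0.5521, -0.1893, 0.1198]
eef_rot: [3.141, -0.001, 2.915]
force: [-5.1, 1.5, 5.0]
grip_force: 40.0
time_s: 16.57
ee_pos: [0.5544, -0.1871, 0.1198]
eef_rot: [3.137, -0.002, 1.711]
force: [15.9, 14.4, -3.5]
grip_width: 0.0117
grip_force: 40.0
```

```bash
python3 -m pendant '[[[0.1,0.1,0],-0.12],[[0.1,0.05,0],-0.12],[[0.05,0,0],-0.12],[[0.05,0,0],-0.12],[[0.04,0,0],-0.12],[[0.04,0,0],-0.12],[[0.03,0,0],-0.12],[[0.02,0,0],-0.12],[[0,0,0],-0.12],[[0,0,0],-0.12],[[0,0,0],0],[[0,0,0],0]]'
```

```text
time_s: 17.57
ee_pos: [0.5578, -0.1884, 0.1198]
eef_rot: [3.139, -0.002, 0.514]
force: [8.3, -4.3, -3.3]
grip_width: 0.0116
grip_force: 40.0
```

```bash
python3 -m pendant '[[[0,0,0],0],[[0,0,0],0],[[0,0,0],0],[[0,0,0],0],[[0,0,0],0],[[0,0,2],0],[[0,0,3],0],[[0,0,2.5],0],[[0,0,0],0.12]]' 0.45 | egrep 'ee_pos|rot|force:'
python3 -m pendant '[[[0.02,1.5,0],0.12],[[0.02,1.5,0],0.12],[[0.02,1.5,0],0.12],[[0.02,1.5,0],0.12],[[0.02,1.5,0],0.12],[[0.02,1.5,0],0.12],[[0.03,1.2,0],0.12],[[0,0,-2],0.047],[[0,0,-2],0],[[0,0,-1.5],0],[[0,0,-0.7],0],[[0,0,-0.4],0],[[0,0,0],0]]' 0 10 
```

```text
ee_pos: [0.5583, -0.1883, 0.1998]
eef_rot: [3.135, -0.004, 0.633]
force: [1.2, -0.3, 0.3]
grip_force: 0.0
time_s: 19.4
ee_pos: [0.5582, -0.0858, 0.1282]
eef_rot: [-3.141, -0.0, 1.522]
force: [1.1, -0.8, 0.6]
grip_width: 0.0005
grip_force: 0.0
```

```bash
python3 -m pendant '[[[0,0,-0.3],0],[[0,0,-0.3],0],[[0,0,0],0]]' | egrep 'ee_pos|force:'; for i in 1 2 3; do python3 -m pendant '[[[0,0,-0.2],0],[[0,0,-0.1],0],[[0,0,0],0]]' | egrep 'ee_pos| force:|^force'; done
```

```text
ee_pos: [0.5583, -0.0858, 0.1224]
force: [-0.7, 0.3, 0.2]
grip_force: 0.0
ee_pos: [0.5585, -0.086, 0.1196]
force: [-0.1, -1.1, 2.0]
ee_pos: [0.5585, -0.086, 0.1165]
force: [1.5, -2.2, 3.9]
ee_pos: [0.5588, -0.0862, 0.1147]
force: [-2.9, -3.8, 13.6]
```

```bash
python3 -m pendant '[[[0,0,0],0],[[0,0,0],0],[[0,0,0],0],[[0,0,0],0],[[0,0,0],0],[[0,0,0],0],[[0,0,0],0],[[0,0,0],0],[[0,0,0],0],[[0,0,0],0],[[0,0,0],0],[[0,0,0],0],[[0,0,0],0],[[0,0,0],0],[[0,0,0],0],[[0,0,0],0],[[0,0,0],0],[[0,0,0],0]]' | egrep 'ee_pos|force:'
python3 - <<'E'
from h import *
im,K,T=cam("wrist"); np.savez("pics/w6.npz",im=im,K=K,T=T)
c=im[120:280,285:350]; cv2.imwrite("pics/w6.png",cv2.resize(np.rot90(c),(800,325),interpolation=cv2.INTER_CUBIC))
E
```

```text
ee_pos: [0.5588, -0.0862, 0.1147]
force: [-2.8, -4.3, 14.2]
grip_force: 6.9
```

View pics/w6.png

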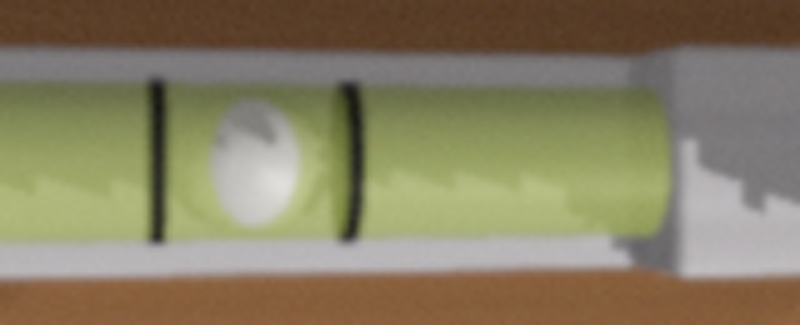

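The bubble (display 212–301, centre 256) lies between the rings (158 and 356, midpoint 257). I'll confirm this numerically after the settling time and hand in if it holds.

```bash
python3 - <<'E'
from h import *
im,K,T=cam("wrist"); hsv=cv2.cvtColor(im,cv2.COLOR_BGR2HSV)
y=120; s=im[120:280,313:322].astype(float).mean(1); g=s.mean(1); 
dark=120+np.where(g<70)[0]; w=np.where((hsv[140:260,312:324,1]<60)&(hsv[140:260,312:324,2]>100))
sat=hsv[120:200,313:322,1].mean(1); print(g[15:75:1].round().astype(int).tolist())
w=120+np.where(sat<70)[0]; print(dark,w)
# continuous: ring minima, bubble by low-saturation run
P=lambda v:onz(K,T,317,v,.115)[1]
print(1000*(P(171)-P(172)),ctrl.get_obs()["force"])
E
```

```text
[139, 139, 138, 138, 138, 138, 138, 139, 139, 139, 139, 139, 138, 133, 110, 71, 40, 60, 101, 128, 137, 139, 140, 143, 145, 147, 152, 159, 166, 170, 177, 182, 185, 187, 188, 190, 192, 195, 195, 196, 200, 201, 201, 197, 184, 169, 162, 158, 150, 142, 134, 124, 114, 106, 85, 57, 40, 72, 119, 136]
[151 152 190 191] [151 162 163 164 165 166 167 168 169 170 171 172 173 174 175 176 177 178
 179 180 191]
0.47587055532867517 [-3.27313971 -4.83483699 14.36653784]
```

```bash
python3 -c "
from station import ctrl
print(ctrl.hand_in())"
```

```text
the job is handed in; nothing more can be done
None
```

I stood the level on mid-shelf, turned the foot about 2.4 rad, and handed in while still pressing at about 14 N, with the shelf down and the bubble centred to within about 0.3 mm.

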